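# Put the last egg away in the turning egg keeper

### The job

Turn the clear cover of the egg keeper by its bar knob until its window is centred over the one cup that has no egg. Then take the egg out of the white egg cup on the right, and set it gently, upright, pointed end down, through the window into that empty cup, without dropping it or squeezing it hard. Leave the window centred over that cup, the other three eggs in their cups, the egg cup standing and everything else where it is.

Things in the scene. Friction and masses are not known exactly. Their poses are not given: they have to be found in the camera images.
- egg_keeper: round steel tray, 208 mm across, 8 mm thick, fixed on the worktop left of the potato cutter; origin at the centre of its underside. On it stand four white cups (52 mm across, rim 32 mm above the worktop), 66 mm from the middle along its +x, +y, -x and -y axes. Three hold an egg; which is empty varies. A central post carries the cover
- cover (a joint): turn of the cover about the keeper's vertical middle axis, rad, counter-clockwise from above; the window's world direction is the keeper's yaw plus this value (0: over the keeper's +x axis). No stops within +-7 rad, about 0.12 N m of friction, stays where it is left
- window (a point): on the cover, a clear disc 216 mm across, from 80 to 84 mm above the worktop (black rim and window bars to 85 mm), 5 mm clear above the eggs. Its one window is a sector 82 degrees wide, open from 28 to 102 mm from the axis, framed by 6 mm black bars. The point is its centre: 66 mm from the axis on the window's middle line, 82 mm above the worktop
- knob (a point): on the cover's axis, 99 mm above the worktop: middle of the grey bar knob, which is 52 mm long (along the line towards the window), 16 mm thick, and stands from 86 to 111 mm above the worktop. Pinch it across its thickness from above
- free_pocket (a point): in the cup that has no egg: on the cup's axis, 12 mm above the worktop, where the lower tip of an egg seated in it stands. The cup's mouth is 39 mm wide and leads to a 45-degree conical seat that centres the egg; a seated egg has its lower 20 mm in the cup
- egg: the egg to put away: brown, rigid, 46 mm across, 62 mm tall, 45 to 90 g; origin at its lower (pointed) tip, z to the blunt end; widest 39 mm above the tip. Starts standing in the egg cup. Fragile: grip it with 3 to 10 N; it cracks if a finger presses over 20 N, if pushed down with over 20 N, or if it falls over 20 mm
- egg_cup: white egg cup, 60 mm across its foot, 52 mm across its rim, 42 mm tall, loose (250 g), to the right of the potato cutter; origin at the centre of its underside. The egg's tip stands 22 mm above its underside and the lower 20 mm of the egg are inside it, the upper 42 mm are free
- egg_a: one of the three equal eggs that stand in the keeper under the cover; origin at its lower tip
- egg_b: another of these three eggs, same shape; origin at its lower tip
- egg_c: another of these three eggs, same shape; origin at its lower tip
- garlic: garlic bulb, 50 mm, loose bystander on the worktop behind the keeper; origin under its centre
- ramekin_1: white ramekin, 69 mm across, 34 mm tall, loose bystander behind the keeper; origin under its centre
- whisk: whisk with a yellow handle, 304 mm long, 61 mm tall, loose bystander on the right side of the worktop; origin under its centre
- tin_tuna: low plain steel tin, 86 mm across, 40 mm tall, loose bystander behind the egg cup; origin under its centre
Mind the look-alikes: they are no part of the job. What is shaped like the egg but green or red is not meant.

How it is judged:
By the outcome, as a careful person would: the job done as asked, in the order asked, and still so for the second after the job is handed in, with the robot touching nothing.
It also fails if it takes over 72 s, if anything falls off the work surface, if the arm or the gripper's body presses on something with over 40 N, if the wrist force passes 120 N, or if a joint passes its speed limit or range.

### The arm

A 6-joint arm with a two-finger parallel gripper is mounted at the origin on a cart in front of the work surface, level with it; the furniture and walls round the work are solid. World frame = base frame: x ahead of the robot, y to its left, z up, the work surface at z = 0. Lengths are in m, angles in rad, forces in N, time in s.
With the tool pointing down it reaches from about 0.325 to 0.9 m from the base axis. Payload 6.1 kg.
Tool frame: the origin (TCP) lies midway between the tips of the shut fingers; the grasp point (between the pads) lies 19 mm behind it; z points along the fingers, y is the line along which they close (so a half turn about z gives the same grasp; the last joint's range is limited). The gripper opens to 87 mm and grips with 3 to 60 N. Pads are 19 mm wide; open, the fingers measure 117 mm over their backs; the gripper's body (75 mm by 190 mm) begins 51 mm behind the grasp point.
Start: joints at [-1.234, 0.22, 1.526, -0, 1.395, -0.126], TCP at [0.279, -0.559, 0.223] pointing down, gripper open.
Joint ranges: [-2.98, 2.98], [-0.91, 2.08], [0.09, 2.57], [-1.24, 4.39], [0.2, 2.65], [-2.68, 2.68]. Speed limits (rad/s): [2.57, 2.57, 3.01, 3.14, 3.14, 3.14].

### API

Orientations are given as a unit quaternion [x, y, z, w].
In Python, from rig import * gives the robot as it stands. Calls block until the motion is done:
- goto(position, orientation): joint-space move of the TCP to a pose.
- move_l(position, attitude=None, velocity=0.15, max_force=None): straight line of the TCP; attitude=None keeps the orientation; velocity is the mean speed in m/s. With max_force (N) it stops when the force on the tool has changed by that much, and returns True; else False.
- set_joints(angles): joint-space move.
- command_gripper(opening, f_grip=None): finger opening in m; f_grip is the grip in N (None keeps the last); returns when the fingers have stopped.
- dwell(seconds).
- solve_ik(position, orientation): joint angles nearest the present ones, or None.
- sense(): the state.
- snapshot(name): name is "side" or "top" or "wrist"; returns the picture (400x640x3 uint8, red, green, blue); there is no depth.
- get_calibration(name): a dict with "fx", "fy", "cx", "cy" (pixels), "view" (4x4, takes a point from world to camera coordinates); the wrist camera has in their place "T_tool_cam" (4x4, takes a point from camera to tool coordinates, whose origin is the TCP and whose axes are the flange's). Camera axes: x right, y down, z forward; pixel columns grow to the right and rows downward; lengths in m; the calibration is good to about 2 mm. A picture is of the moment at which its call begins: read the wrist's pose just before it. get_calibration takes no time and is no camera call.
A pose or a line that the arm cannot do raises Unreachable and nothing moves.
- close_job(): hands the job in; it is judged then, once.
The state is a dict: "t": time; "joints": joint angles; "dq": joint speeds; "joint_efforts": joint torques, N m; "eef_pos": TCP position; "ee_rot": TCP orientation; "contact_force": force on the tool from outside, world axes, zero at the start; "torque": the same for the moment, N m; "grip_width": finger opening in m; "finger_force": force on a finger pad.
Only numpy, scipy, OpenCV 4.12 (cv2) and the standard library are available. Lean on these libraries where they do the work, as an engineer would, in place of code of your own. Each camera call takes 0.05 s, during which the arm holds its last target. There are 200 camera calls.

## Working session

There is one attempt and no reset: what is moved stays moved. The work goes in short steps, each a Python script; the robot and the scene stay as the last script left them, time stands still between calls to the robot, and variables do not carry over. Pictures are saved under pics/ and viewed, at most 10 in all, crops included, and the job is handed in when it is done.

```bash
mkdir -p pics
python3 - <<'E'
from rig import *
import cv2,numpy as np
for n in("top","side"):
    im=snapshot(n); cv2.imwrite(f"pics/{n}0.png",im[:,:,::-1]); c=get_calibration(n); print(n,c["fx"],c["fy"],c["cx"],c["cy"],np.round(c["view"],4).tolist())
print(get_calibration("wrist")); s=sense(); print(s)
E
```

```text
top 369.653089674269 369.653089674269 317.437944717403 210.24653915297142 [[0.0107, -0.9998, 0.0158, -0.0108], [-0.9851, -0.0132, -0.1713, 0.5861], [0.1715, -0.0137, -0.9851, 1.2321], [0.0, 0.0, 0.0, 1.0]]
side 506.6408652524423 506.6408652524423 330.8729233421614 200.06437565741348 [[0.4008, -0.9161, 0.0114, -0.2134], [-0.3716, -0.1739, -0.9119, 0.3043], [0.8374, 0.3613, -0.4102, 0.9754], [0.0, 0.0, 0.0, 1.0]]
{'fx': 342.02777031210843, 'fy': 342.02777031210843, 'cx': 320.1586995250973, 'cy': 193.53652554368696, 'T_tool_cam': array([[ 5.67130699e-04, -9.64414973e-01, -2.64392584e-01,
         7.35533973e-02],
       [ 9.99999837e-01,  5.30900341e-04,  2.08486817e-04,
        -2.83644723e-04],
       [-6.07016952e-05, -2.64392660e-01,  9.64415117e-01,
        -1.60624377e-01],
       [ 0.00000000e+00,  0.00000000e+00,  0.00000000e+00,
         1.00000000e+00]])}
{'t': 0.1, 'joints': array([-1.23408790e+00,  2.21144504e-01,  1.52746111e+00, -2.63221568e-05,
        1.39471306e+00, -1.26084648e-01]), 'dq': array([ 4.29333547e-04, -8.89235893e-04, -2.58519276e-03,  1.01584759e-03,
       -2.22209212e-04, -8.11803429e-05]), 'joint_efforts': array([ 6.19910552e-04, -4.95945132e+01, -3.88518655e+01,  7.01377541e-02,
        5.15610119e-02, -2.89814909e-05]), 'eef_pos': array([ 0.27884581, -0.558737  ,  0.2215672 ]), 'ee_rot': array([ 9.73346172e-01,  2.29339233e-01, -1.03601073e-04, -8.56866520e-04]), 'contact_force': array([-0.28066733,  0.7319681 , -0.24879279]), 'torque': array([-0.00179195, -0.031432  ,  0.00028499]), 'finger_force': 0.0, 'grip_width': 0.08693675746054196}
```

View pics/top0.png

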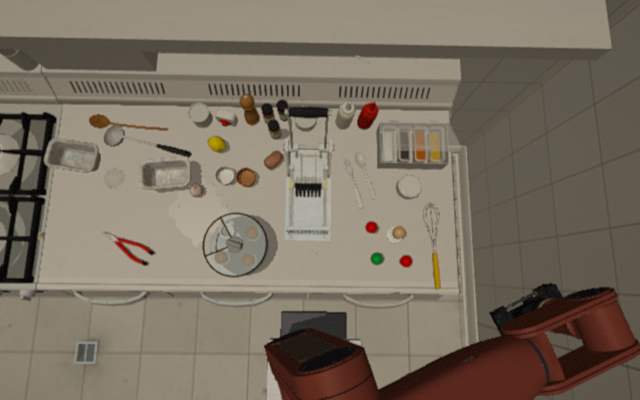

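View pics/side0.png

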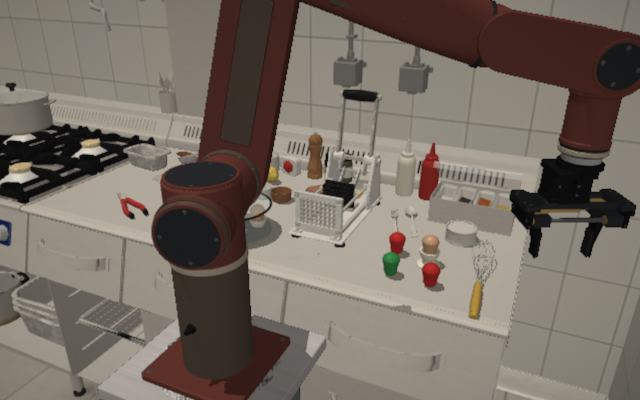

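```bash
cat > h.py <<'E'
from rig import *
import cv2,numpy as np
from scipy.spatial.transform import Rotation as Rn
def q(a):  # tool down, tool x axis at yaw a
    c,s=np.cos(a),np.sin(a); return Rn.from_matrix([[c,s,0],[s,-c,0],[0,0,-1]]).as_quat()
def cam(n,s=None):
    c=get_calibration(n)
    if n=="wrist":
        T=np.eye(4); T[:3,:3]=Rn.from_quat(s["ee_rot"]).as_matrix(); T[:3,3]=s["eef_pos"]; T=T@c["T_tool_cam"]
    else: T=np.linalg.inv(c["view"])
    return c,T
def back(n,u,v,z,s=None):
    c,T=cam(n,s); d=T[:3,:3]@[(u-c["cx"])/c["fx"],(v-c["cy"])/c["fy"],1]
    return T[:3,3]+d*(z-T[2,3])/d[2]
def proj(n,p,s=None):
    c,T=cam(n,s); x=np.linalg.inv(T)@np.r_[p,1]; return c["fx"]*x[0]/x[2]+c["cx"],c["fy"]*x[1]/x[2]+c["cy"]
def shot(n,f):
    import json
    s=sense(); im=snapshot(n)[:,:,::-1].copy(); cv2.imwrite(f"pics/{f}.png",im)
    json.dump({k:list(map(float,s[k])) for k in("ee_rot","eef_pos")},open(f"pics/{f}.json","w")); return s,im
E
python3 - <<'E'
from h import *
print("knob",back("top",235,243,.105),"tray",back("top",236,245,.083))
for n,u,v in[("egg",399,232),("red1",372,227),("green",377,258),("red2",406,261),("whisk",435,265)]: print(n,back("top",u,v,.06))
im=cv2.imread("pics/top0.png")
a=cv2.resize(im[200:290,190:280],(500,500),interpolation=3); b=cv2.resize(im[205:275,350:420],(300,300),interpolation=3)
o=np.zeros((500,800,3),np.uint8); o[:,:500]=a; o[:300,500:]=b; cv2.imwrite("pics/crop0.png",o)
for a in np.arange(-3,3.2,.5): print(round(a,1), np.round(solve_ik([.38,.22,.4],q(a)),2) if solve_ik([.38,.22,.4],q(a)) is not None else None)
E
```

```text
knob [0.46476819 0.26455213 0.105     ] tray [0.45997661 0.26548558 0.083     ]
egg [ 0.51275152 -0.28351549  0.06      ]
red1 [ 0.5288113  -0.19115979  0.06      ]
green [ 0.42355446 -0.20653938  0.06      ]
red2 [ 0.41461024 -0.30455475  0.06      ]
whisk [ 0.40232582 -0.40239287  0.06      ]
-3.0 [ 0.34 -0.29  1.7  -0.    1.73 -1.37]
-2.5 [ 0.34 -0.29  1.7  -0.    1.73 -1.87]
-2.0 [ 0.34 -0.29  1.7  -0.    1.73 -2.37]
-1.5 None
-1.0 None
-0.5 [ 0.34 -0.29  1.7  -0.    1.73  2.42]
0.0 [ 0.34 -0.29  1.7  -0.    1.73  1.92]
0.5 [ 0.34 -0.29  1.7  -0.    1.73  1.42]
1.0 [ 0.34 -0.29  1.7  -0.    1.73  0.92]
1.5 [ 0.34 -0.29  1.7  -0.    1.73  0.42]
2.0 [ 0.34 -0.29  1.7  -0.    1.73 -0.08]
2.5 [ 0.34 -0.29  1.7  -0.    1.73 -0.58]
3.0 [ 0.34 -0.29  1.7  -0.    1.73 -1.08]
```

View pics/crop0.png

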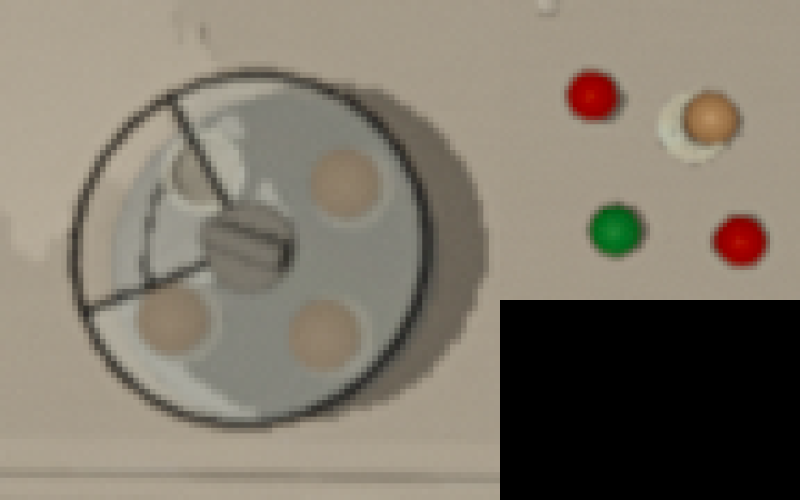

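Run:
```python
from h import *
goto([.42,-.24,.36],q(2.356)); s,im=shot("wrist","w_egg")
print(s["eef_pos"],proj("wrist",[.505,-.283,.06],s))
set_joints(solve_ik([.40,.20,.36],q(2.3)))
goto([.46,.265,.28],q(2.0)); s,im2=shot("wrist","w_keep"); print(s["joints"],s["t"])
```

```text
[ 0.4198193  -0.24040922  0.35952947] (np.float64(340.36942851458855), np.float64(217.98260247370789))
[ 3.72652969e-01 -3.85086959e-02  1.69637416e+00 -4.47746348e-04
  1.48558325e+00 -5.77348007e-02] 3.7167
```

View pics/w_egg.png

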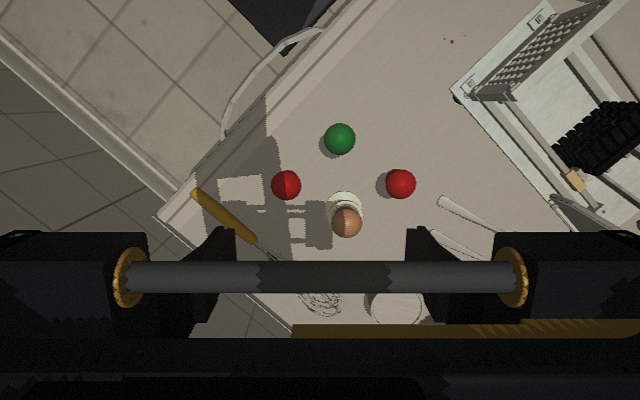

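View pics/w_keep.png

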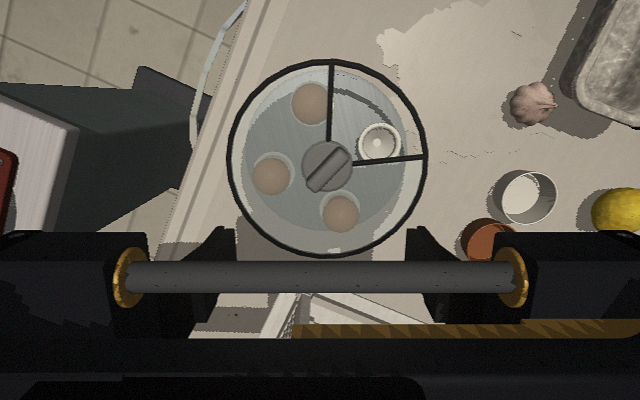

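Run:
```python
from h import *
import json
L=lambda f:json.load(open(f"pics/{f}.json"))
s=L("w_keep"); b=lambda u,v,z:back("wrist",u,v,z,s)[:2]
C=b(327.5,158,.0835); print("cover c",C)
e=b(379,143,.032); es=[b(u,v,.05) for u,v in[(311,103),(271,176),(341,213)]]
print("empty",e,"eggs",es,"keeper centre from 4:",np.mean([e]+es,0))
K=np.mean([e]+es,0)
for c in(C,K):
  for p in[e]+es: d=p-c; print(np.hypot(*d),np.degrees(np.arctan2(d[1],d[0])))
for u,v in[(331,62),(426,157)]: d=b(u,v,.085)-C; print("bar",np.hypot(*d),np.degrees(np.arctan2(d[1],d[0])))
d=b(350,150,.111)-b(309,190,.111); print("knob",b(329,168,.111),np.degrees(np.arctan2(d[1],d[0])),np.hypot(*d))
s=L("w_egg"); print("egg",b(346,221,.061),b(346,222,.065))
im=cv2.imread("pics/w_keep.png")[50:265,220:435]; im2=cv2.imread("pics/w_egg.png")[170:250,300:380]
o=np.zeros((520,800,3),np.uint8); o[:,:520]=cv2.resize(im,(520,520),interpolation=3); o[:280,520:]=cv2.resize(im2,(280,280),interpolation=3); cv2.imwrite("pics/c2.png",o)
```

```text
cover c [0.46245243 0.27980474]
empty [0.51508771 0.31437078] eggs [array([0.42298224, 0.32287855]), array([0.41443809, 0.22822735]), array([0.50839851, 0.22133601])] keeper centre from 4: [0.46522664 0.27170317]
0.06297050819416215 33.29324865808332
0.05842301806478068 132.50022593331627
0.07046703607512288 -132.95103014652574
0.07436151389470909 -51.838914860932604
0.06562508460908263 40.55458895553095
0.06635893597252425 129.53909196953333
0.066855243804872 -139.43593967379786
0.06633748395506953 -49.39869376755033
bar 0.09466117166010243 112.97330060514257
bar 0.10310184697587846 25.42828759090122
knob [0.46552604 0.27540358] 69.71008809393334 0.056481203438618226
egg [ 0.51323569 -0.27991955] [ 0.51306043 -0.28015911]
```

View pics/c2.png

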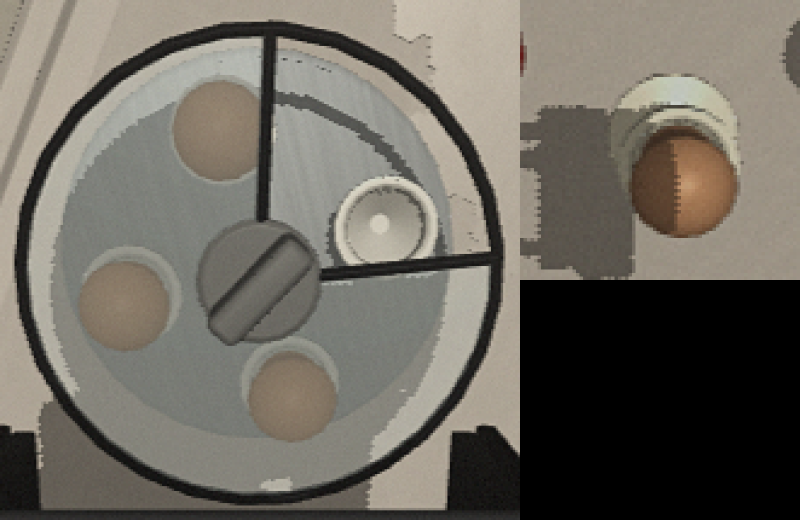

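Run:
```python
from h import *
import json
from scipy.optimize import least_squares
s=json.load(open("pics/w_keep.json")); k=520/215
b=lambda x,y,z:back("wrist",x/k+220,y/k+50,z,s)[:2]
def circ(pts,z):
    P=np.array([b(*p,z) for p in pts]); r=least_squares(lambda t:np.hypot(*(P-t[:2]).T)-t[2],[*P.mean(0),.05]).x; return r
C=circ([(16,265),(503,258),(272,22),(258,504)],.084); print("cover",C)
e=circ([(334,222),(438,222),(386,177),(345,190),(427,190)],.032); print("cup",e)
d=e[:2]-C[:2]; print(np.hypot(*d),np.degrees(np.arctan2(d[1],d[0])))
for p,r in[((270,36),(262,220)),((497,257),(322,275))]:
    D=b(*p,.085)-b(*r,.085); d=b(*p,.085)-C[:2]; print("bar",np.degrees(np.arctan2(D[1],D[0])),np.degrees(np.arctan2(d[1],d[0])),np.hypot(*d))
P=np.array([b(*p,.111) for p in[(292,235),(312,258),(235,345),(210,318)]]); D=P[:2].mean(0)-P[2:].mean(0); print("knob",P.mean(0),np.degrees(np.arctan2(D[1],D[0])),np.hypot(*D))
# egg silhouettes
for n,c,f in[("a",(219,131),None),("b",(124,305),None),("c",(292,396),None)]:
    p=b(*c,.052); d=p-C[:2]; print(n,p,np.hypot(*d),np.degrees(np.arctan2(d[1],d[0])))
# top camera rim
kt=500/90; T=np.array([back("top",x/kt+190,y/kt+200,.084)[:2] for x,y in[(68,243),(434,243),(255,68),(250,430)]])
print("top",least_squares(lambda t:np.hypot(*(T-t[:2]).T)-t[2],[.46,.26,.1]).x)
ke=80/280; s=json.load(open("pics/w_egg.json")); print("egg",back("wrist",(684-520)*ke+300,187*ke+170,.063,s))
```

```text
cover [0.46598214 0.2715516  0.10631942]
cup [0.51611244 0.31309597 0.0261385 ]
0.06510746314402394 39.64948457120512
bar 112.55528322883185 112.58041270217264 0.1010173916651954
bar 30.667473703709838 30.846629002975593 0.10333228420048113
knob [0.46557391 0.27349876] 72.32560139140726 0.047477307668292314
a [0.42307956 0.32158499] 0.06590881459073518 130.61239274960934
b [0.41485441 0.22876751] 0.06666725777441064 -140.07714092373658
c [0.50810716 0.2209304 ] 0.0658560786002227 -50.234075283471846
top [0.46207614 0.26801928 0.10835052]
egg [ 0.51610603 -0.28119805  0.063     ]
```

Run:
```python
from h import *
C=[.4658,.2722]; A=np.radians(71.7); B=np.radians(40)
goto([*C,.17],q(A)); command_gripper(.05,40)
print(move_l([*C,.090],velocity=.08,max_force=15))
command_gripper(0,40); s=sense(); print(s["grip_width"],s["finger_force"],s["contact_force"],s["torque"])
p=s["eef_pos"]
for a in np.linspace(A,B,5)[1:]: move_l(p,q(a),velocity=.1) if False else goto(p,q(a))
dwell(.2); s=sense(); print(s["joints"],s["contact_force"],s["torque"],s["eef_pos"])
command_gripper(.05); move_l([*C,.17],velocity=.15)
goto([.46,.265,.28],q(2.0)); shot("wrist","w_k2"); print(sense()["t"])
im=cv2.imread("pics/w_k2.png")[50:265,220:435]; cv2.imwrite("pics/c3.png",cv2.resize(im,(520,520),interpolation=3))
```

```text
False
0.01567708010988628 39.999709725379944 [-4.44607661  1.01391499  3.6040604 ] [ 0.19363523  0.70698743 -0.08588143]
[ 3.82620226e-01  1.53342922e-01  1.86697058e+00 -1.57322977e-03
  1.11997833e+00  1.24852812e+00] [ 5.60707001 -4.1710213  -2.27077985] [-0.56285462 -0.69505882 -0.08607434] [0.46606902 0.27177498 0.09002201]
11.275
```

View pics/c3.png

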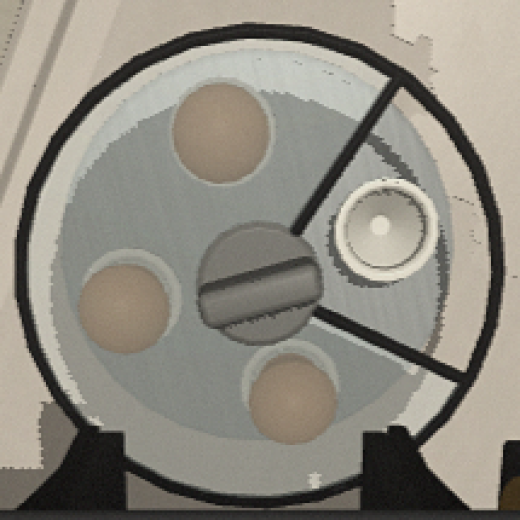

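Run:
```python
from h import *
import json
from scipy.optimize import least_squares
s=json.load(open("pics/w_k2.json")); k=520/215
b=lambda x,y,z:back("wrist",x/k+220,y/k+50,z,s)[:2]
def circ(pts,z):
    P=np.array([b(*p,z) for p in pts]); return least_squares(lambda t:np.hypot(*(P-t[:2]).T)-t[2],[*P.mean(0),.05]).x
C=circ([(16,265),(503,258),(258,24),(258,507)],.084); print("cover",C)
e=circ([(334,230),(439,230),(386,178),(386,284)],.032); print("cup",e)
d=e[:2]-C[:2]; print(np.hypot(*d),np.degrees(np.arctan2(d[1],d[0])))
for p,r in[((398,80),(297,233)),((465,378),(313,310))]:
    D=b(*p,.085)-b(*r,.085); d=b(*p,.085)-C[:2]; print("bar",np.degrees(np.arctan2(D[1],D[0])),np.degrees(np.arctan2(d[1],d[0])),np.hypot(*d))
P=np.array([b(*p,.111) for p in[(315,258),(322,283),(216,325),(203,291)]]); D=P[:2].mean(0)-P[2:].mean(0); print("knob",P.mean(0),np.degrees(np.arctan2(D[1],D[0])))
for c in[(221,133),(124,308),(292,399)]:
    p=b(*c,.052); d=p-C[:2]; print(p,np.degrees(np.arctan2(d[1],d[0])))
```

```text
cover [0.46589786 0.27148813 0.10620826]
cup [0.5168539  0.31248494 0.02593942]
0.0654007329136215 38.818496377721296
bar 81.81406001460299 81.12373445027613 0.101786973295488
bar 0.16392311157732428 -0.09816893843880085 0.10178439559703778
knob [0.46566702 0.27491583] 43.92806509451176
[0.42391903 0.32213096] 129.65600098879122
[0.41487115 0.22866697] -139.9969223840164
[0.50793951 0.22058483] -50.44628748825627
```

Run:
```python
from h import *
command_gripper(.08,5)
move_l([.42,.2,.36],q(2.3),velocity=.25); goto([.42,-.2,.36],q(2.356)); a=np.radians(135)
goto([.515,-.281,.2],q(a)); s,im=shot("wrist","w_e2")
h=cv2.cvtColor(im,cv2.COLOR_BGR2HSV); u,v=proj("wrist",[.515,-.281,.061],s); print(u,v,h[int(v)-15:int(v)+16:15,int(u)-15:int(u)+16:15].tolist())
m=cv2.inRange(h,(3,90,25),(16,200,255)); m[:, :int(u)-60]=0; m[:,int(u)+60:]=0; m[:int(v)-60]=0; m[int(v)+60:]=0
cs=cv2.findContours(m,0,2)[0]; c=max(cs,key=cv2.contourArea); print(cv2.boundingRect(c),cv2.minEnclosingCircle(c),cv2.contourArea(c),s["t"])
(x,y),r=cv2.minEnclosingCircle(c); print(back("wrist",x,y,.061,s))
x0,y0=int(u)-60,int(v)-60; cv2.imwrite("pics/c4.png",cv2.resize(im[y0:y0+120,x0:x0+120],(480,480),interpolation=3))
```

```text
317.8134991693953 182.16981557686444 [[[13, 121, 131], [13, 124, 160], [13, 122, 140]], [[13, 125, 153], [15, 105, 199], [14, 127, 163]], [[12, 115, 118], [13, 121, 154], [13, 123, 126]]]
(293, 159, 49, 48) ((316.8231506347656, 182.95547485351562), 24.19950294494629) 1726.5 14.9833
[ 0.5148838  -0.28215105  0.061     ]
```

View pics/c4.png

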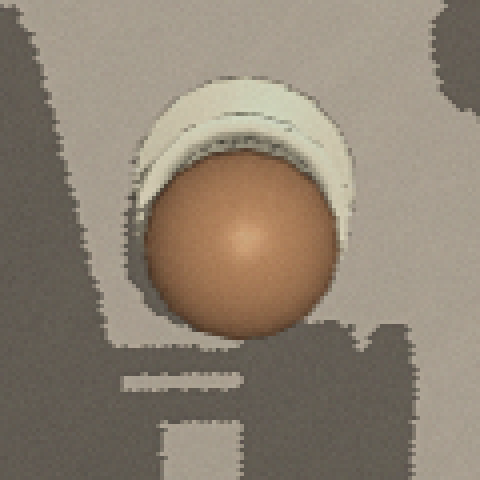

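Run:
```python
from h import *
a=np.radians(135); E=np.array([.5149,-.2820])+.003*np.array([np.cos(a),np.sin(a)])
print(move_l([*E,.09],q(a),velocity=.12),move_l([*E,.046],velocity=.06,max_force=8))
command_gripper(.0,6); s=sense(); print(s["grip_width"],s["finger_force"],s["contact_force"],s["eef_pos"],s["t"])
move_l([*E,.075],velocity=.04); s=sense(); print(s["grip_width"],s["finger_force"],s["contact_force"])
move_l([*E,.20],velocity=.12); s,im=shot("wrist","w_e3"); cv2.imwrite("pics/c5.png",im[100:340,160:480])
print(sense()["grip_width"],sense()["t"])
for b in(np.radians(40),): 
  for p in([.42,-.2,.36],[.42,.2,.36],[.519,.315,.2],[.519,.315,.037]): print(solve_ik(p,q(b)))
```

```text
False False
0.044928905951402434 5.999991595745087 [ 0.28153166 -0.79153011  0.901599  ] [ 0.51278291 -0.2799919   0.04608287] 17.6667
0.045656753126307466 5.999969020485878 [ 0.79291165 -0.54367972 -0.72668711]
0.04562088464014986 19.7833
[-6.14197567e-01 -2.24463768e-01  1.71753104e+00 -4.44089210e-16
  1.64852538e+00  2.58467059e-01]
[ 2.74640853e-01 -2.24463768e-01  1.71753104e+00 -4.44089210e-16
  1.64852538e+00  1.14730548e+00]
[ 4.15674556e-01  1.94307160e-01  1.59960891e+00 -4.44089210e-16
  1.34767659e+00  1.28833918e+00]
[ 4.15674556e-01  3.74479831e-01  1.70942937e+00 -4.44089210e-16
  1.05768345e+00  1.28833918e+00]
```

View pics/c5.png

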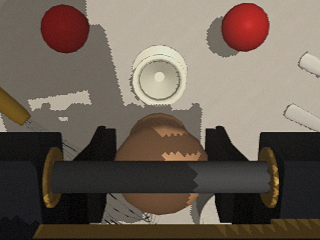

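Run:
```python
from h import *
import json
s=json.load(open("pics/w_e3.json")); p=np.array(s["eef_pos"]); R=Rn.from_quat(s["ee_rot"])
print(R.as_matrix().round(4).tolist())
P=[]
for h in np.linspace(0,.062,40):
    r=.023*np.sqrt(max(0,1-((h-.039)/(.039 if h<.039 else .023))**2))
    for t in np.linspace(0,6.28,60): P.append([r*np.cos(t),r*np.sin(t),h-.043])
P=np.array(P)
for tilt in(-20,-10,0,10,20,30):
    Q=Rn.from_euler("y",tilt,degrees=True).apply(P)       # local: x=tool x, z up(=-tool z)
    L=np.c_[Q[:,0]-.003,-Q[:,1],-.019-Q[:,2]]
    uv=np.array([proj("wrist",p+R.apply(l),s) for l in L]); tip=uv[0]
    print(tilt,"rows",uv[:,1].min()-100,uv[:,1].max()-100,"cols",uv[:,0].min()-160,uv[:,0].max()-160,"tip",tip-[160,100])
im=cv2.imread("pics/c5.png")[95:225,90:240]; cv2.imwrite("pics/c6.png",cv2.resize(im,(750,600),interpolation=3)[:600])
```

```text
[[-0.7071, 0.7071, -0.0016], [0.7071, 0.7071, 0.0012], [0.0019, -0.0003, -1.0]]
-20 rows 100.20372654955747 215.8798123795322 cols 107.69003064347203 207.1429543179746 tip [157.8672631  111.72142994]Traceback (most recent call last):
  File "<stdin>", line 13, in <module>
  File "h.py", line 16, in proj
    c,T=cam(n,s); x=np.linalg.inv(T)@np.r_[p,1]; return c["fx"]*x[0]/x[2]+c["cx"],c["fy"]*x[1]/x[2]+c["cy"]
        ~~~^^^^^
  File "h.py", line 7, in cam
    c=get_calibration(n)
ValueError: time passes only in moves, steps and waits
```

Run:
```python
from h import *
import json
s=json.load(open("pics/w_e3.json")); c,T=cam("wrist",s); p=np.array(s["eef_pos"]); R=Rn.from_quat(s["ee_rot"]); Ti=np.linalg.inv(T)
P=[]
for h in np.linspace(0,.062,40):
    r=.023*np.sqrt(max(0,1-((h-.039)/(.039 if h<.039 else .023))**2))
    for t in np.linspace(0,6.28,60): P.append([r*np.cos(t),r*np.sin(t),h-.043])
P=np.array(P)
def rows(tilt,dx):
    Q=Rn.from_euler("y",tilt,degrees=True).apply(P); L=np.c_[Q[:,0]+dx,-Q[:,1],-.019-Q[:,2]]
    X=(p+R.apply(L))@Ti[:3,:3].T+Ti[:3,3]; uv=X[:,:2]/X[:,2:]*c["fx"]+[c["cx"]-160,c["cy"]-100]
    return np.r_[uv[:,1].min(),uv[:,1].max(),uv[:,0].min(),uv[:,0].max(),uv[0]].round(0)
for t in(-30,-20,-10,0,10,20): print(t,rows(t,-.003))
im=cv2.imread("pics/c5.png"); h=cv2.cvtColor(im,cv2.COLOR_BGR2HSV)
for r in list(range(104,160,4))+list(range(192,220,4)):
    m=np.where((h[r,110:215,0]<17)&(h[r,110:215,1]>90)&(h[r,110:215,2]>20))[0]+110; print(r,(m.min(),m.max(),len(m)) if len(m) else None)
```

```text
-30 [ 94. 215. 108. 207. 158. 102.]
-20 [100. 216. 108. 207. 158. 112.]
-10 [107. 217. 108. 207. 158. 123.]
0 [113. 218. 108. 207. 158. 134.]
10 [117. 220. 108. 207. 158. 147.]
20 [120. 221. 108. 207. 158. 160.]
104 None
108 None
112 None
116 (np.int64(146), np.int64(172), 27)
120 (np.int64(139), np.int64(178), 40)
124 (np.int64(136), np.int64(182), 47)
128 (np.int64(132), np.int64(184), 53)
132 (np.int64(130), np.int64(187), 58)
136 (np.int64(128), np.int64(193), 66)
140 (np.int64(125), np.int64(198), 74)
144 (np.int64(122), np.int64(199), 78)
148 (np.int64(119), np.int64(202), 84)
152 (np.int64(115), np.int64(205), 91)
156 (np.int64(115), np.int64(207), 93)
192 None
196 (np.int64(123), np.int64(197), 75)
200 (np.int64(126), np.int64(193), 68)
204 (np.int64(131), np.int64(190), 60)
208 (np.int64(138), np.int64(183), 46)
212 (np.int64(147), np.int64(175), 29)
216 None
```

Run:
```python
from h import *
a=np.radians(40.3); x=np.array([np.cos(a),np.sin(a)]); T=np.array([.5169,.3130])+.0025*x
goto([.42,-.2,.36],q(np.radians(60))); goto([.42,.2,.36],q(a)); goto([*T,.19],q(a)); dwell(.3)
s=sense(); print(s["grip_width"],s["contact_force"],s["t"])
print(move_l([*T,.125],velocity=.08)); s=sense(); print(s["contact_force"],s["eef_pos"]-[*T,.125])
print(move_l([*T,.062],velocity=.04,max_force=5)); s=sense(); print(s["contact_force"],s["eef_pos"],s["t"])
print(move_l([*T,.0335],velocity=.02,max_force=4)); s=sense(); print(s["contact_force"],s["torque"],s["eef_pos"],s["grip_width"],s["t"])
```

```text
0.045347154622131125 [-0.9443758  -0.05665266 -1.17722613] 23.6833
False
[-0.56687719  0.15362166 -0.62166392] [0.0004672  0.00021654 0.00060701]
False
[-0.01389449 -0.47767088 -0.64069655] [0.51902411 0.31471679 0.06232255] 26.375
True
[-1.96787774 -1.30788628  4.05603936] [-0.1735014   0.16082488 -0.01608847] [0.51822879 0.31416579 0.03703911] 0.04551264700672849 27.4917
```

Run:
```python
from h import *
a=np.radians(40.3); x=np.array([np.cos(a),np.sin(a)]); T=np.array([.5169,.3130])+.0013*x
move_l([*T,.0375],velocity=.02); s=sense(); print(s["contact_force"],s["eef_pos"])
print(move_l([*T,.0345],velocity=.01,max_force=4)); s=sense(); print(s["contact_force"],s["torque"],s["eef_pos"],s["t"])
```

```text
[-0.76209084 -0.11750268 -0.48077894] [0.51775793 0.31380657 0.03727466]
True
[-1.36969749 -1.14452793  3.89115283] [-0.230837    0.12462999 -0.06964944] [0.51754273 0.31350979 0.03589414] 27.9917
```

Run:
```python
from h import *
command_gripper(.053,4); s=sense(); print(s["grip_width"],s["contact_force"]); p=s["eef_pos"]
print(move_l([p[0],p[1],.125],velocity=.05,max_force=6)); print(sense()["contact_force"])
move_l([p[0],p[1],.24],velocity=.15); goto([.46,.265,.30],q(2.0)); s,im=shot("wrist","w_f"); t=snapshot("top")[:,:,::-1]
o=np.zeros((500,800,3),np.uint8); o[:,:500]=cv2.resize(im[50:265,220:435],(500,500),interpolation=3); o[:300,500:]=cv2.resize(t[200:290,355:445],(300,300),interpolation=3); cv2.imwrite("pics/fin.png",o); print(s["t"])
```

```text
0.052665935004217235 [ 0.12156071 -0.1194952   0.22498933]
False
[ 0.21721135 -0.45441935  0.44688767]
32.5417
```

View pics/fin.png

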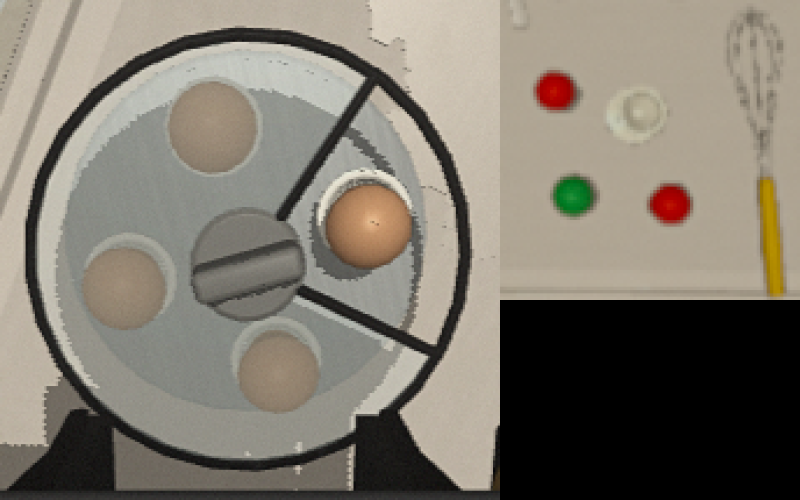

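The picture shows the egg upright in the cup at (368,226), under the window, which hasn't moved. The egg cup is still standing at (637,114), now empty.

```bash
python3 -c "
from rig import *
dwell(.3); print(close_job())"
```

```text
the job is handed in; nothing more can be done
None
```

The job is handed in at about 33 s of the 72 s limit: the cover's window is within about 1° of centred over the free cup, the brown egg stands upright in that cup pointed end down, and the last pictures show the other three eggs and the egg cup in place.

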